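# Tension the scroll saw blade with the battery out

## Robot

A 6-joint arm with a two-finger parallel gripper is mounted at the origin on a cart in front of the work surface, level with it; the furniture and walls round the work are solid. World frame = base frame: x ahead of the robot, y to its left, z up, the work surface at z = 0. Lengths are in m, angles in rad, forces in N, time in s.
With the tool pointing down it reaches from about 0.325 to 0.925 m from the base axis. Payload 3.1 kg.
Tool frame: the origin (TCP) lies on the centre line of the jaws, within the pads' length; the fingertips stand tip_reach ahead of it and the grasp point (between the pads) lies 6 mm ahead of it (tip_reach is the distance from the TCP to the fingertips, in m); x points along the fingers, y is the direction in which the jaws open and shut, and the axes are right-handed (so a half turn about x gives the same grasp; the last joint's range is limited). The gripper opens to 85 mm and grips with 20 to 120 N. Pads are 22 mm wide; open, the fingers measure 114 mm over their backs; the gripper's body (76 mm by 85 mm) begins 54 mm behind the grasp point. The pads swing forward as they close: fully open they stand 13 mm farther back than shut.
Start: joints at [1.085, 0.217, 1.613, -0, 1.311, -0.112], TCP at [0.228, 0.582, 0.256] pointing down, gripper open.
Joint ranges: [-2.75, 2.75], [-0.78, 2.1], [0.31, 2.55], [-1.13, 4.27], [0.13, 2.63], [-2.58, 2.58]. Speed limits (rad/s): [2.79, 2.79, 3.14, 3.14, 3.14, 3.14].

## Interface

Orientations are given as a unit quaternion [x, y, z, w].
In Python, from cell import sense, capture, close_job, tip_reach gives the robot as it stands.
- The arm moves only by the shell command python3 -m pendant 'ROWS' [FORCE]. ROWS is JSON, a list of rows, each an object with "rot": the turn, a rotation vector about the tool's x, y, z in rad, a list of three; "translation": the shift along the tool's x, y, z in mm, a list of three; "jaw": the gripper's target within -1 to 1 (fully open at 1, half-way at 0, shut at -1). A call has 1 to 8 rows; each row is the pose to reach, as a shift and turn from the pose commanded when the call began, along the tool's axes at that moment; what a row does not reach only later rows make up. A row lasts 1/10 s, in which the tool goes at most 50 mm and 8.59 degrees, less where a joint would pass 70% of its speed; a pose out of reach is approached as far as the arm can. A call with a gripper value outside its range is refused whole. The fingers move at their own pace and stop on an object; FORCE is the grip in N (left out, the last holds). Time passes only in rows, so rows that repeat a pose let the fingers close. It gives the time, the measured TCP pose, the force and the opening at its end, in the units of the state.
- sense(): the state, without advancing time (a new reading comes with each control period).
- capture(name): name is "scene" or "top" or "wrist"; returns a dict with "color" (480x640x3 uint8, red, green, blue), "camera_matrix" (3x3 intrinsics, pixels), "R" (3x3) and "t" (3): a world point X has camera coordinates R X + t. Camera axes: x right, y down, z forward; pixel columns grow to the right and rows downward; lengths in m; the calibration is good to about 2 mm. The wrist camera is an equidistant fisheye: a pixel r from the principal point sees the ray r / f radians off the axis. A picture is of the moment at which its call begins. There is no depth.
- close_job(): hands the job in, once; it reports no verdict.
The state is a dict: "time_s": time; "joint_positions": joint angles; "qvel": joint speeds; "tau": joint torques, N m; "eef_pos": TCP position; "orientation": TCP orientation; "wrist_force": force on the tool from outside, world axes, zero at the start; "torque": the same for the moment, N m; "grip_width": finger opening in m.
Only numpy, scipy, OpenCV 4.12 (cv2) and the standard library are available. Lean on these libraries where they do the work, as an engineer would, in place of code of your own. Each camera call takes 0.05 s, during which the arm holds its last target.

## Task

The scroll saw's blade was left slack overnight and has to be tensioned for work. Make the saw safe first: pull the battery pack straight up out of its bay and stand it upright on the bench, clear of the saw, without dropping it. Then wind the tension wheel clockwise by its crank handle until it comes up firm and the needle stands in the green, never letting it run into the red, and leave the other things on the bench where they are.

Things in the scene. Friction and masses are not known exactly. Their poses are not given: they have to be found in the camera images.
- scroll_saw: Cordless bench scroll saw, grey, fixed to the bench; origin on the bench under the centre of its base (380 x 170 mm, 62 mm high). Its x axis runs from the blade end to the column end, z up. Arm along its x axis, 38 mm wide, top 225 mm above the bench; the highest point of the machine is the top of the crank handle, 311 mm. Table 170 x 190 mm, 109 mm high, round the blade at x = -120 mm. The battery bay stands on its -y flank (the side towards the robot).
- battery_pack: Loose battery pack, a block of 42 mm (its x) by 64 mm (its y) by 105 mm (z), black below and light grey above, 0.28 to 0.49 kg, standing upright in the bay with its axes parallel to the saw's; origin at the centre of its flat underside, which is 12 mm above the bench at the start. A small rib on each narrow (y) side, 14 mm above the underside, sits under a sprung plunger.
- battery_center (a point): Centre of the battery pack, half-way up: 52.5 mm above its underside and below its top. On the bench it is 52.5 mm high. Take the pack across its 42 mm thickness (closing along the saw's x axis), above the bay.
- bay_seat (a point): Where the pack's centre is when it is seated. Bay: open-topped black box, rim 56 mm above the bench, floor 12 mm, so 61 mm of the pack stands out. The two plungers let go within the first 8 mm at an upward pull of about 10 to 20 N, its weight included; after 45 mm straight up the pack is free.
- wheel_axis (a point): Point on the vertical axis of the tension wheel (106 mm across, black, three spokes, on the nose of the arm) at the height of the middle of the crank handle, 288 mm above the bench. The wheel tightens clockwise seen from above.
- crank_grip (a point): Middle of the upright wooden crank handle (23 mm thick, 50 mm high, its foot 27 mm below this point), which stands on the wheel's rim 42 mm from its axis and revolves freely on its pin, so that a gripper can carry it round in circles without turning. It starts anywhere round the circle. A push of about 4 N along the circle moves it while slack, growing steadily to about 11 N in the green; the wheel stays where it is left.
- tension_gauge (a joint): Needle angle of the tension dial, rad, growing clockwise seen from above: 0 is the slack end of the scale, green field 2.7 to 3.1, red field from 3.3. It moves one quarter of the angle that the wheel is turned through: one full turn of the wheel is 1.57 rad of the needle. It starts between 0 and 1.55.
- dial_centre (a point): Centre of the round white tension dial (88 mm across, face up, 238 mm above the bench) on the arm behind the wheel; black needle 35 mm long, a green and then a red field round its edge.
- clear_spot (a point): Point on the bench, in front on the left, in the middle of a bare patch 150 mm across, free for the pack.
- tape_measure: Bystander: yellow tape measure, 34x77x56 mm, on the bench in front on the left; origin under it. To be left where it is.
- offcut_a: Bystander: light wooden offcut 45x110x22 mm, on the bench in front on the right, beside the vice; origin under it. To be left where it is.
- masking_tape: Bystander: roll of pale paper tape, 94 mm across and 30 mm high, lying flat on the left; origin under it. To be left where it is.
- offcut_c: Bystander: wooden offcut 60x140x18 mm, lying behind the saw; origin under it. To be left where it is.
Not all that is in view belongs to the job. Several things have the shape of the battery_pack; the one meant has the colours described above.

How it is judged:
On the way, in this order (a step that is already met when the one before it is completed fails the run):
1. the battery pack is out of its bay and stands upright on the bench, not touching the saw (height (world z) of battery_center between 0.046 and 0.058 m and angle between battery_center's own z axis and vertical below 0.15 rad and contact force between battery_pack and scroll_saw below 0.1 N), for 0.2 s.
2. the tension needle stands in the green (value of joint tension_gauge between 2.68 and 3.12 rad), for 0.2 s.
At the end, for the whole second after the job is handed in: The needle rests in the green (2.68 to 3.12 rad) and the battery pack stands still and upright (within 0.15 rad) on the bench top (its centre 46 to 58 mm high), not touching the saw (all of step 1 and all of step 2 and linear speed of battery_pack below 0.02 m/s).
It fails at once if the tension was run into the red (value of joint tension_gauge above 3.3 rad).
It fails at once if the blade was tensioned with the battery pack still in its bay (distance between battery_center and bay_seat below 0.02 m and value of joint tension_gauge above 2 rad).
It fails at once if the battery pack was dropped or slammed down (linear speed of battery_pack above 0.6 m/s and height (world z) of battery_center below 0.08 m).
It fails at once if a bystander was pushed away by more than 30 mm (distance of any of tape_measure, offcut_a, masking_tape, offcut_c from where it was at the start of the episode above 0.03 m).
It also fails if it takes over 72 s, if anything falls off the work surface, if the arm or the gripper's body presses on something with over 40 N, if the wrist force passes 120 N, or if a joint passes its speed limit or range.

## Working session

There is one attempt and no reset: what is moved stays moved. The work goes in short steps, Python scripts to look and compute and a shell command to move; the robot and the scene stay as the last step left them, time stands still between calls to the robot, and variables do not carry over. Pictures are saved under pics/ and viewed, and the job is handed in when it is done.

```bash
ls; mkdir -p pics; python3 - <<'E'
from cell import sense,capture,tip_reach
import cv2
print(tip_reach, sense())
for n in ("scene","top","wrist"):
    c=capture(n); cv2.imwrite(f"pics/{n}0.png",c["color"][:,:,::-1]); print(n,c["camera_matrix"],c["R"],c["t"])
E
```

```text
pics
0.025 {'time_s': 0.0, 'joint_positions': array([ 1.08481209e+00,  2.17785180e-01,  1.61494644e+00, -2.10878607e-05,
        1.31133004e+00, -1.12235249e-01]), 'qvel': array([ 2.19648780e-03,  8.43287777e-05, -5.96536785e-04,  6.06629056e-04,
        5.98088498e-04,  1.00362218e-03]), 'tau': array([-5.03075717e-04, -3.96831608e+01, -3.03858733e+01, -2.60657325e-04,
        9.51865077e-03,  3.70280191e-06]), 'eef_pos': array([0.22783444, 0.58116328, 0.25494255]), 'orientation': array([ 0.13053418,  0.69504602, -0.13220676,  0.69454534]), 'wrist_force': array([-0.99241207,  0.94929348, -0.53117615]), 'torque': array([-0.02545297,  0.00280318, -0.01692862]), 'grip_width': 0.08528321905883637}
scene [[435.47775793   0.         320.41947669]
 [  0.         435.47775793 241.79179005]
 [  0.           0.           1.        ]] [[ 0.87841132 -0.47759825 -0.01713071]
 [-0.31997788 -0.56113056 -0.76337845]
 [ 0.35497565  0.67604172 -0.64572431]] [-0.40154994  0.36282782  1.02081417]
top [[537.4111144    0.         329.38976461]
 [  0.         537.4111144  240.61064958]
 [  0.           0.           1.        ]] [[ 0.03944094 -0.99921289  0.00424409]
 [-0.97818194 -0.03947714 -0.20396483]
 [ 0.20397184  0.00389307 -0.97896902]] [0.06497008 0.56962504 1.44134026]
wrist [[371.64829954   0.         318.13493934]
 [  0.         371.64829954 239.53359053]
 [  0.           0.           1.        ]] [[ 0.364315    0.93127268 -0.00240401]
 [ 0.88039968 -0.34356959  0.32688887]
 [ 0.30359673 -0.12120701 -0.94505973]] [-0.62446023 -0.0428009   0.38112683]
```

View pics/scene0.png

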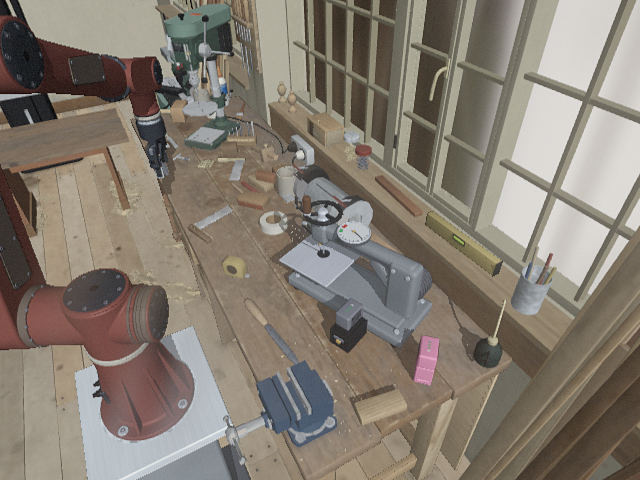

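View pics/top0.png

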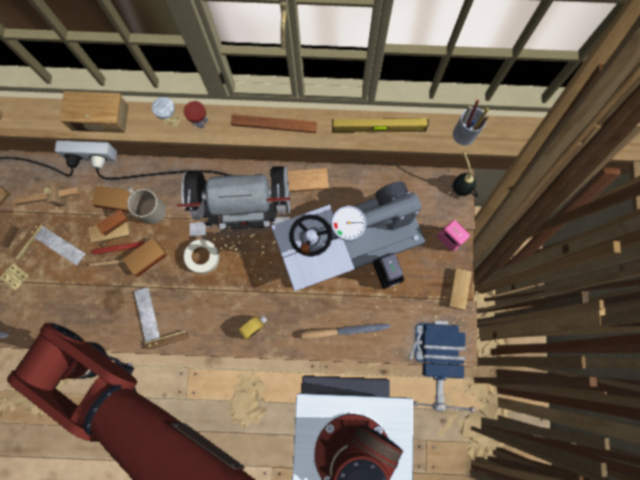

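View pics/wrist0.png

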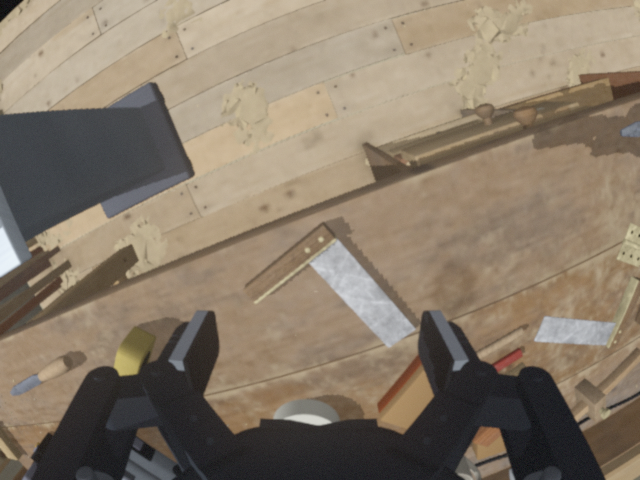

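The scene view shows the saw, with the grey-topped black pack in its bay at about (349,318), top view (388,266). A pink block of the same shape stands at (427,358), top view (454,235). The wheel is at top (311,235) and the dial at (348,223). Now a close crop of each.

```bash
python3 - <<'E'
import cv2,numpy as np
a=cv2.imread("pics/scene0.png")[185:395,270:450]; b=cv2.imread("pics/top0.png")[170:310,260:480]
cv2.imwrite("pics/c1.png",cv2.resize(a,None,fx=2.8,fy=2.8,interpolation=cv2.INTER_CUBIC))
cv2.imwrite("pics/c2.png",cv2.resize(b,None,fx=3.6,fy=3.6,interpolation=cv2.INTER_CUBIC))
E
```

```text
(no output)
```

View pics/c1.png

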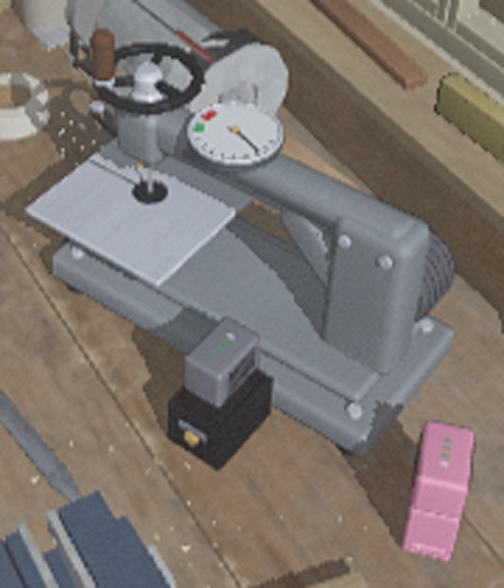

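View pics/c2.png

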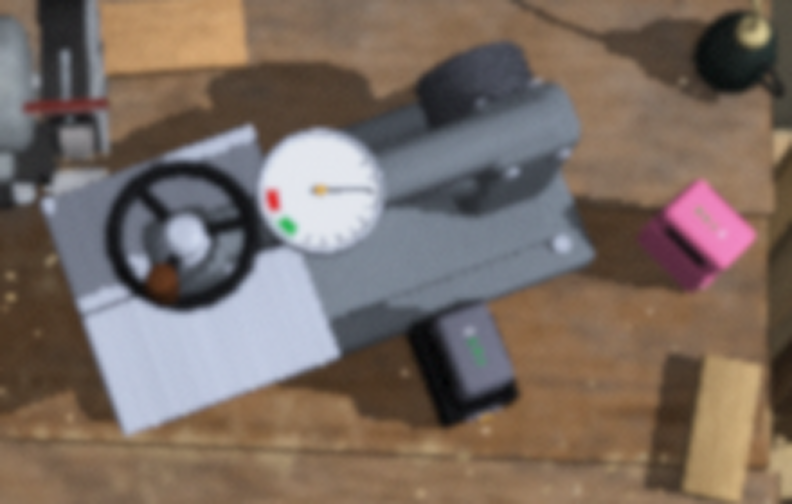

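```bash
cat > h.py <<'E'
import numpy as np,cv2
from cell import sense,capture
from scipy.spatial.transform import Rotation as Ro
def ray(c,uv):
    K=c["camera_matrix"]; d=np.array([(uv[0]-K[0,2])/K[0,0],(uv[1]-K[1,2])/K[1,1],1.])
    R=np.array(c["R"]); return -R.T@np.array(c["t"]), R.T@d
def plane(c,uv,z):
    o,d=ray(c,uv); return o+d*(z-o[2])/d[2]
def tri(c1,u1,c2,u2):
    o1,d1=ray(c1,u1);o2,d2=ray(c2,u2)
    s=np.linalg.lstsq(np.c_[d1,-d2],o2-o1,rcond=None)[0]
    p,q=o1+s[0]*d1,o2+s[1]*d2; return (p+q)/2,np.linalg.norm(p-q)
def proj(c,X):
    p=np.array(c["R"])@np.array(X)+np.array(c["t"]); u=np.array(c["camera_matrix"])@p; return u[:2]/u[2]
def big(m):
    n,l,s,ce=cv2.connectedComponentsWithStats(m.astype(np.uint8)); i=1+np.argmax(s[1:,4]); return l==i,s[i],ce[i]
E
python3 - <<'E'
from h import *
c={n:capture(n) for n in("scene","top")}
out={}
# dial: white blob in window
for n,(x0,y0,x1,y1),z in(("top",(325,198,372,248),.238),("scene",(330,215,375,248),.238)):
    im=c[n]["color"][y0:y1,x0:x1].astype(int)
    m=(im.min(2)>170)
    b,s,ce=big(m); ct,_=cv2.findContours(b.astype(np.uint8),0,2); ct=max(ct,key=cv2.contourArea)
    e=cv2.fitEllipse(cv2.convexHull(ct)); p=np.array(e[0])+[x0,y0]; print(n,"dial",p,e[1],plane(c[n],p,z))
    out[n,"dial"]=p
print("tri dial",tri(c["top"],out["top","dial"],c["scene"],out["scene","dial"]))
# handle brown
for n,(x0,y0,x1,y1) in(("top",(290,210,335,262)),("scene",(298,190,345,225))):
    im=c[n]["color"][y0:y1,x0:x1]; h=cv2.cvtColor(im,cv2.COLOR_RGB2HSV)
    m=((h[...,0]<15)|(h[...,0]>172))&(h[...,1]>110)&(h[...,2]>40)
    b,s,ce=big(m);p=ce+[x0,y0];print(n,"handle",p,s);out[n,"h"]=p
print("tri handle",tri(c["top"],out["top","h"],c["scene"],out["scene","h"]))
# wheel dark ring
x0,y0,x1,y1=284,210,336,262
im=c["top"]["color"][y0:y1,x0:x1].max(2)<60
b,s,ce=big(im); ct,_=cv2.findContours(b.astype(np.uint8),0,2); ct=max(ct,key=cv2.contourArea)
e=cv2.fitEllipse(cv2.convexHull(ct)); p=np.array(e[0])+[x0,y0]; print("wheel",p,e[1],s)
for z in(.25,.261): print(z,plane(c["top"],p,z), np.array(e[1])/537*(1.44-.2*0.5-z))
# silver hub is separate check; pack top
x0,y0,x1,y1=372,245,410,292
im=c["top"]["color"][y0:y1,x0:x1]
print(cv2.cvtColor(im,cv2.COLOR_RGB2HSV)[::3,::3,2])
E
```

```text
top dial [348.35078812 222.71390915] (31.92386245727539, 33.20707321166992) [0.57615493 0.04195214 0.238     ]
scene dial [355.35908318 226.46578598] (31.83420181274414, 37.91566467285156) [0.5931846  0.05446439 0.238     ]
tri dial (array([0.57776228, 0.04035546, 0.25196889]), np.float64(0.010546362994950213))
top handle [304.984375 248.328125] [11 34  8 10 64]
scene handle [334.5 197.5] [36  7  2  2  2]
tri handle (array([0.53124007, 0.12804258, 0.29656481]), np.float64(0.07489272573919471))
wheel [310.40167618 234.76190376] (40.05367660522461, 42.56023025512695) [  6   6  43  40 493]
0.25 [0.53935335 0.13359309 0.25      ] [0.08130076 0.08638855]
0.261 [0.53695243 0.13314688 0.261     ] [0.08048029 0.08551674]
[[147 146 145 144 140 134 134 140 142 141 143 142 145]
 [146 145 134 128 131 140 143 141 142 144 143 127 105]
 [130 133 137 139 139 138 139 137 133 112 109 123 133]
 [130 129 138 130 106  70  74 102 121 132 136 135 136]
 [ 86  81  72  57  87 116 128 133 110 133 135 143 141]
 [ 70  28  18  63 124 131 146 134 124 135 139 137 135]
 [ 47  13  13  36 111 131 143 134 135 117 140 138 136]
 [ 69  17  13  16  83 129 125 130 135 116 140 142 143]
 [ 74  33  13   9  46 122 131 130 137 136 130 136 140]
 [ 96  62  11  13  24  99 133 134 138 138 122 138 139]
 [ 79  73  22  15  10  64 131 133 134 122  78 129 127]
 [ 77  78  48  15  12  43 106 100  68  35  30 127 140]
 [ 81  78  74  15  16  22  34  23  27  30  69 136 141]
 [ 81  79  79  35  21  19  39  81 116 128 133 131 141]
 [102  79  79  59  24  67 120 142 141 141 137 137 137]
 [125 116 130 134 123 129 132 144 144 137 134 134 136]]
```

```bash
python3 - <<'E'
from h import *
c={n:capture(n) for n in("scene","top")}
out={}
x0,y0,x1,y1=330,221,375,247
im=c["scene"]["color"][y0:y1,x0:x1].astype(int)
b,s,ce=big(im.min(2)>170); ct,_=cv2.findContours(b.astype(np.uint8),0,2); e=cv2.fitEllipse(cv2.convexHull(max(ct,key=cv2.contourArea)))
p=np.array(e[0])+[x0,y0];print("dial",p,e[1],s,plane(c["scene"],p,.238))
print(tri(c["top"],[348.35,222.71],c["scene"],p))
# handle in scene crop: body about (103,56)/2.8
x0,y0,x1,y1=300,192,313,216
im=c["scene"]["color"][y0:y1,x0:x1];h=cv2.cvtColor(im,cv2.COLOR_RGB2HSV)
m=(h[...,1]>80)&((h[...,0]<20)|(h[...,0]>172))
b,s,ce=big(m);p=ce+[x0,y0];print("handle",p,s)
print(tri(c["top"],[305,248.3],c["scene"],p),plane(c["top"],[305,248.3],.295),plane(c["scene"],p,.288))
# pack top
x0,y0,x1,y1=372,245,410,292
im=c["top"]["color"][y0:y1,x0:x1];h=cv2.cvtColor(im,cv2.COLOR_RGB2HSV)
m=(h[...,2]>85)&(h[...,1]<70); m[:8]=0
b,s,ce=big(m);ct,_=cv2.findContours(b.astype(np.uint8),0,2); r=cv2.minAreaRect(max(ct,key=cv2.contourArea))
q=cv2.boxPoints(r)+[x0,y0]; P=np.array([plane(c["top"],u,.117) for u in q]);print(s,q,P,P.mean(0),[np.linalg.norm(P[i]-P[i-1]) for i in range(4)],np.array([P[i]-P[i-1] for i in range(4)]))
for n,w in(("top",(372,245,410,292)),("scene",(325,290,375,355))):
    v=c[n]["color"][w[1]:w[3],w[0]:w[2]];cv2.imwrite(f"pics/p_{n}.png",cv2.resize(v[:,:,::-1],None,fx=9,fy=9,interpolation=cv2.INTER_NEAREST))
E
```

```text
dial [352.45385361 230.81260586] (22.7506046295166, 34.640380859375) [  7   0  33  22 480] [0.57739473 0.04304393 0.238     ]
(array([0.57621621, 0.0418584 , 0.23917828]), np.float64(0.0007095649294673847))
handle [306.71929825 204.        ] [  2   4   9  18 114]
(array([0.49940947, 0.14290697, 0.28668758]), np.float64(0.002306043616269119)) [0.49670471 0.14285513 0.295     ] [0.49979563 0.14110054 0.288     ]
[  0   8  31  27 396] [[371.22636032 253.21490002]
 [395.2091713  246.55300808]
 [403.27507401 275.59025955]
 [379.29226303 282.25215149]] [[ 0.52458673 -0.02547468  0.117     ]
 [ 0.54528164 -0.08917643  0.117     ]
 [ 0.46783258 -0.11164267  0.117     ]
 [ 0.44757738 -0.04858143  0.117     ]] [ 0.49631959 -0.0687188   0.117     ] [np.float64(0.08040125371642771), np.float64(0.06697904413106312), np.float64(0.08064173271677356), np.float64(0.06623437632118488)] [[ 0.07700935  0.02310675  0.        ]
 [ 0.02069491 -0.06370175  0.        ]
 [-0.07744906 -0.02246624  0.        ]
 [-0.0202552   0.06306124  0.        ]]
```

View pics/p_top.png

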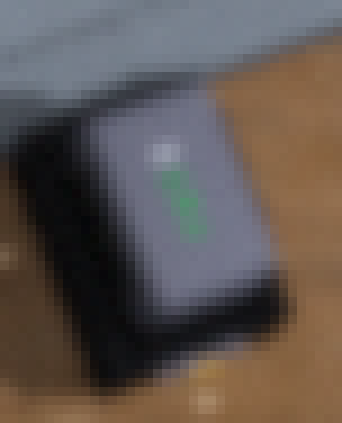

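View pics/p_scene.png

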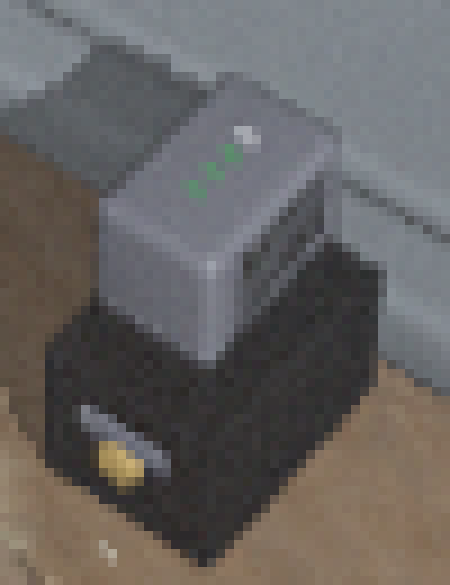

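```bash
python3 - <<'E'
from h import *
c={n:capture(n) for n in("scene","top")}
T=np.array([(85,118),(210,82),(278,272),(145,325)])/9+[371.5,244.5]
S=np.array([(230,78),(338,132),(210,258),(103,200)])/9+[324.5,289.5]
P=[];A=[];B=[]
for t,s in zip(T,S):
    p,e=tri(c["top"],t,c["scene"],s);P.append(p);A.append(plane(c["top"],t,.117));B.append(plane(c["scene"],s,.117));print(p.round(4),e.round(4),A[-1].round(4),B[-1].round(4))
for Q in(P,A,B):
    Q=np.array(Q);print(Q.mean(0).round(4),[np.linalg.norm(Q[i]-Q[i-1]).round(4) for i in range(4)], [np.degrees(np.arctan2(*(Q[i]-Q[j])[:2])).round(1) for i,j in((1,0),(2,3))],[np.degrees(np.arctan2(*(Q[i]-Q[j])[1::-1])).round(1) for i,j in((0,3),(1,2))])
# table edge front (top z .109), crop coords
a,b=[plane(c["top"],np.array(u)/3.6+[260,170],.109) for u in((125,432),(340,355))];d=b-a;print("table",a,b,np.linalg.norm(d),np.degrees(np.arctan2(d[0],-d[1])))
# wheel hub silver
x0,y0,x1,y1=284,210,336,262
cv2.imwrite("pics/w.png",cv2.resize(c["top"]["color"][y0:y1,x0-5:x1+40,::-1],None,fx=8,fy=8,interpolation=cv2.INTER_CUBIC))
E
```

```text
[ 0.5152 -0.0523  0.1117] 0.0011 [ 0.5137 -0.0516  0.117 ] [ 0.5131 -0.0565  0.117 ]
[ 0.5267 -0.0887  0.1183] 0.002 [ 0.526  -0.0885  0.117 ] [ 0.5285 -0.0879  0.117 ]
[ 0.4718 -0.1097  0.1193] 0.0043 [ 0.4701 -0.1093  0.117 ] [ 0.4749 -0.1086  0.117 ]
[ 0.4579 -0.0726  0.1119] 0.0092 [ 0.4528 -0.0704  0.117 ] [ 0.4602 -0.0773  0.117 ]
[ 0.4929 -0.0808  0.1153] [np.float64(0.0608), np.float64(0.0387), np.float64(0.0589), np.float64(0.0403)] [np.float64(162.4), np.float64(159.5)] [np.float64(19.5), np.float64(21.0)]
[ 0.4907 -0.0799  0.117 ] [np.float64(0.0638), np.float64(0.0388), np.float64(0.0597), np.float64(0.0425)] [np.float64(161.5), np.float64(156.1)] [np.float64(17.2), np.float64(20.4)]
[ 0.4942 -0.0826  0.117 ] [np.float64(0.0568), np.float64(0.035), np.float64(0.0574), np.float64(0.0345)] [np.float64(154.0), np.float64(154.8)] [np.float64(21.5), np.float64(21.1)]
table [0.41910329 0.17375247 0.109     ] [0.48255431 0.01766498 0.109     ] 0.16849135362319215 22.122202129699062
```

View pics/w.png

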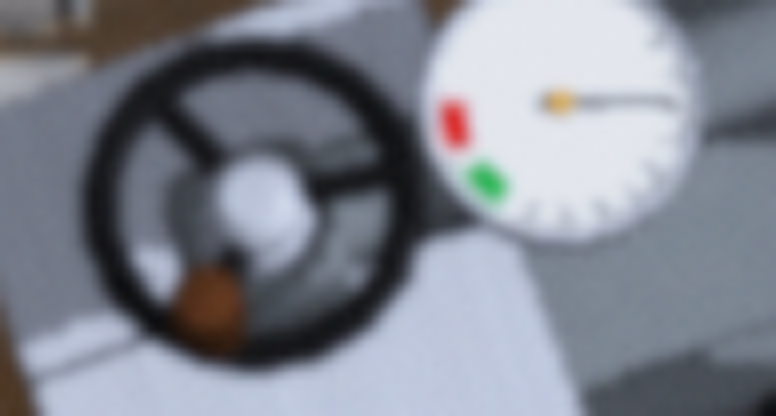

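```bash
cat >> h.py <<'E'
def goal(P,R=None,cmd=None):
    """rows for world target(s) P from current pose"""
    s=sense(); R0=Ro.from_quat(s["orientation"]); p0=s["eef_pos"] 
    t=R0.inv().apply(np.array(P)-p0)*1000
    rv=(R0.inv()*R).as_rotvec() if R is not None else np.zeros(3)
    return t.round(1),rv.round(3),np.degrees(np.linalg.norm(rv)).round(1)
def down(yaxis):
    x=np.array([0,0,-1.]);y=np.array([*yaxis,0.]);y/=np.linalg.norm(y)
    return Ro.from_matrix(np.c_[x,y,np.cross(x,y)])
XS=(.375,-.927)
E
python3 - <<'E'
from h import *
s=sense();R0=Ro.from_quat(s["orientation"]);print(R0.as_matrix().round(3))
for sg in(1,-1):
    print(sg,goal([.40,.20,.25],down([sg*XS[0],sg*XS[1]])), goal([.4925,-.081,.2]))
c=capture("top")
for n,u in(("spot",(205,305)),("tape",(252,327)),("roll",(202,255)),("sq",(155,340)),("sq2",(143,290))):print(n,plane(c,u,0))
E
```

```text
[[-0.     0.365  0.931]
 [-0.     0.931 -0.365]
 [-1.    -0.    -0.   ]]
1 (array([   6.2, -292.7,  299.4]), array([2.383, 0.   , 0.   ]), np.float64(136.6)) (array([  56.3, -520.5,  488.1]), array([0., 0., 0.]), np.float64(0.0))
-1 (array([   6.2, -292.7,  299.4]), array([-0.758, -0.   ,  0.   ]), np.float64(43.4)) (array([  56.3, -520.5,  488.1]), array([0., 0., 0.]), np.float64(0.0))
spot [0.37867928 0.43212729 0.        ]
tape [0.32255426 0.2951239  0.        ]
roll [0.52162651 0.45319941 0.        ]
sq [0.27604091 0.56299712 0.        ]
sq2 [0.41406372 0.61179963 0.        ]
```

```bash
python3 - <<'E'
from h import *
R=down((-.375,.927))
print(goal([.36,.24,.256],R))
E
```

```text
(array([   0.3, -270.1,  247.5]), array([-0.758, -0.   ,  0.   ]), np.float64(43.4))
```

```bash
python3 -m pendant '[{"rot":[-0.1,0,0],"translation":[0,-36,33],"jaw":1},{"rot":[-0.2,0,0],"translation":[0,-70,64],"jaw":1},{"rot":[-0.3,0,0],"translation":[0,-105,96],"jaw":1},{"rot":[-0.4,0,0],"translation":[0,-140,128],"jaw":1},{"rot":[-0.5,0,0],"translation":[0,-175,160],"jaw":1},{"rot":[-0.6,0,0],"translation":[0,-210,192],"jaw":1},{"rot":[-0.7,0,0],"translation":[0,-242,222],"jaw":1},{"rot":[-0.758,0,0],"translation":[0,-270,248],"jaw":1}]' 40; python3 - <<'E'
from h import *
print(sense()["joint_positions"].round(3))
print(goal([.42,-.06,.256],down((-.375,.927))),goal([.4925,-.081,.2],down((-.375,.927))))
E
```

```text
time_s: 1.3
eef_pos: [0.361, 0.238, 0.2567]
orientation: [-0.136, 0.693, 0.136, 0.694]
wrist_force: [1.6, 0.5, 0.4]
grip_width: 0.0852
[ 0.421 -0.215  2.045 -0.     1.31  -1.537]
(array([   0.7, -298.3,  -57.8]), array([0.002, 0.001, 0.   ]), np.float64(0.2)) (array([  56.8, -345.1,    1.4]), array([0.002, 0.001, 0.   ]), np.float64(0.2))
```

```bash
python3 -m pendant '[{"rot":[0,0,0],"translation":[0,-45,-9],"jaw":1},{"rot":[0,0,0],"translation":[0,-90,-18],"jaw":1},{"rot":[0,0,0],"translation":[0,-135,-27],"jaw":1},{"rot":[0,0,0],"translation":[0,-180,-36],"jaw":1},{"rot":[0,0,0],"translation":[0,-225,-45],"jaw":1},{"rot":[0,0,0],"translation":[0,-270,-50],"jaw":1},{"rot":[0,0,0],"translation":[0,-300,-58],"jaw":1},{"rot":[0,0,0],"translation":[0,-300,-58],"jaw":1}]'; python3 - <<'E'
from h import *
c=capture("wrist");cv2.imwrite("pics/wr1.png",c["color"][:,:,::-1]); print(sense()["joint_positions"].round(3),sense()["eef_pos"])
E
```

```text
time_s: 2.1
eef_pos: [0.4197, -0.0633, 0.2569]
orientation: [-0.134, 0.694, 0.132, 0.695]
wrist_force: [0.4, 0.1, 0.9]
grip_width: 0.085
[-0.312 -0.236  2.062  0.     1.315 -2.263] [ 0.41934518 -0.06144709  0.25656825]
```

View pics/wr1.png

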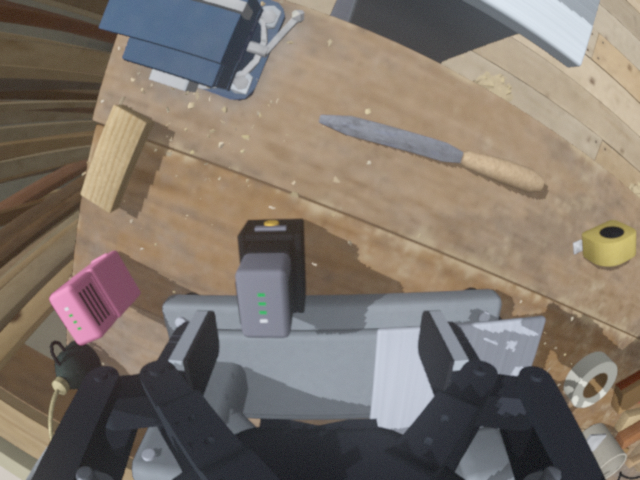

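The wrist view shows the pack's grey top with green LEDs at about (265,295), corners near (240,255) to (291,336). Next I cast rays onto z = 0.117.

```bash
cat >> h.py <<'E'
def wray(c,uv):
    K=c["camera_matrix"]; v=np.array([(uv[0]-K[0,2])/K[0,0],(uv[1]-K[1,2])/K[1,1]]);r=np.linalg.norm(v)
    d=np.array([*(v/r*np.sin(r)),np.cos(r)]);R=np.array(c["R"]);return -R.T@np.array(c["t"]),R.T@d
def wplane(c,uv,z):
    o,d=wray(c,uv);return o+d*(z-o[2])/d[2]
def wproj(c,X):
    p=np.array(c["R"])@np.array(X)+np.array(c["t"]);th=np.arctan2(np.linalg.norm(p[:2]),p[2]);K=c["camera_matrix"]
    return K[:2,2]+K[0,0]*th*p[:2]/np.linalg.norm(p[:2])
E
python3 - <<'E'
from h import *
c=capture("wrist");im=c["color"]
x0,y0,x1,y1=225,235,310,350
cv2.imwrite("pics/wp.png",cv2.resize(im[y0:y1,x0:x1,::-1],None,fx=5,fy=5,interpolation=cv2.INTER_NEAREST))
Q=np.array([wplane(c,u,.117) for u in((240,255),(290,255),(291,336),(240,336))])
print(Q.round(4),Q.mean(0),[np.linalg.norm(Q[i]-Q[i-1]).round(4) for i in range(4)])
for a,b in((0,1),(3,2),(1,2),(0,3)):
    d=Q[b]-Q[a];print(np.degrees(np.arctan2(d[1],d[0])))
E
```

```text
[[ 0.4571 -0.1091  0.117 ]
 [ 0.4428 -0.0739  0.117 ]
 [ 0.5104 -0.0484  0.117 ]
 [ 0.5276 -0.088   0.117 ]] [ 0.48443676 -0.07985027  0.117     ] [np.float64(0.0736), np.float64(0.038), np.float64(0.0722), np.float64(0.0431)]
112.07259638426554
113.51030018343435
20.66170137324868
16.69147732013234
```

View pics/wp.png

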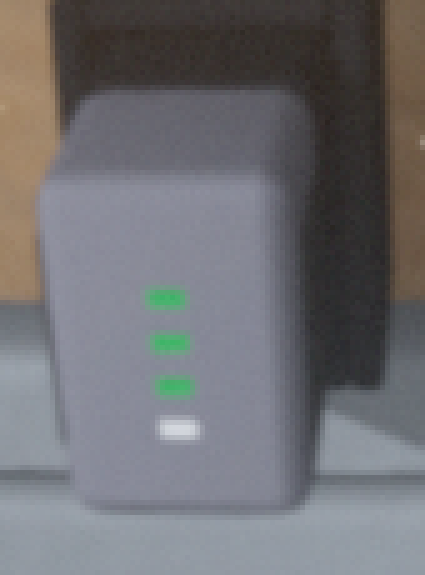

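```bash
python3 - <<'E'
from h import *
c=capture("wrist")
U=np.array([(40,175),(278,175),(312,510),(76,510)])/5+[224.5,234.5]
Q=np.array([wplane(c,u,.117) for u in U])
print(Q.round(4),Q.mean(0),[np.linalg.norm(Q[i]-Q[i-1]).round(4) for i in range(4)])
for a,b in((0,1),(3,2),(1,2),(0,3)):
    d=Q[b]-Q[a];print(np.degrees(np.arctan2(d[1],d[0])))
print(sense()["eef_pos"],goal([.492,-.0805,.19],down((-.375,.927))))
E
```

```text
[[ 0.4704 -0.1097  0.117 ]
 [ 0.4563 -0.0755  0.117 ]
 [ 0.5117 -0.05    0.117 ]
 [ 0.5277 -0.0866  0.117 ]] [ 0.4915286  -0.08043656  0.117     ] [np.float64(0.0617), np.float64(0.037), np.float64(0.0609), np.float64(0.04)]
112.478659853622
113.67363576839765
24.724385658239736
21.925125188582825
[ 0.41894498 -0.05955627  0.25625323] (array([ 66.2, -46.8,  59.9]), array([-0.001,  0.   , -0.001]), np.float64(0.1))
```

```bash
python3 -m pendant '[{"rot":[0,0,0],"translation":[20,-23,30],"jaw":1},{"rot":[0,0,0],"translation":[50,-46,60],"jaw":1},{"rot":[0,0,0],"translation":[75,-47,60],"jaw":1},{"rot":[0,0,0],"translation":[75,-47,60],"jaw":1},{"rot":[0,0,0],"translation":[75,-47,60],"jaw":1}]'; python3 - <<'E'
from h import *
c=capture("wrist");cv2.imwrite("pics/wr2.png",c["color"][:,:,::-1])
print(goal([.4918,-.0805,.097],down((-.382,.924))))
E
```

```text
time_s: 2.75
eef_pos: [0.4917, -0.0795, 0.181]
orientation: [-0.135, 0.695, 0.136, 0.693]
wrist_force: [-0.1, 0.6, 0.6]
grip_width: 0.0858
(array([85.3, -0.2, -0.9]), array([-0.006,  0.001,  0.   ]), np.float64(0.4))
```

View pics/wr2.png

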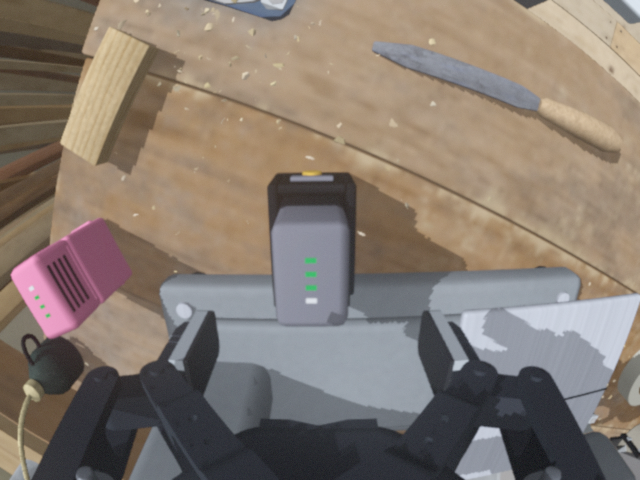

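The pack's top, at about (311,265), lies between the open fingers. Descending.

```bash
python3 -m pendant '[{"rot":[0,0,0],"translation":[30,0,-1],"jaw":1},{"rot":[0,0,0],"translation":[60,0,-1],"jaw":1},{"rot":[0,0,0],"translation":[85,0,-1],"jaw":1},{"rot":[0,0,0],"translation":[85,0,-1],"jaw":1},{"rot":[0,0,0],"translation":[85,0,-1],"jaw":-1},{"rot":[0,0,0],"translation":[85,0,-1],"jaw":-1},{"rot":[0,0,0],"translation":[85,0,-1],"jaw":-1},{"rot":[0,0,0],"translation":[85,0,-1],"jaw":-1}]' 80;python3 -m pendant '[{"rot":[0,0,0],"translation":[0,0,0],"jaw":-1},{"rot":[0,0,0],"translation":[0,0,0],"jaw":-1},{"rot":[0,0,0],"translation":[0,0,0],"jaw":-1}]'
```

```text
time_s: 3.6
eef_pos: [0.4935, -0.0821, 0.0989]
orientation: [-0.136, 0.693, 0.134, 0.696]
wrist_force: [0.0, -0.2, 6.5]
grip_width: 0.0411
time_s: 3.9
eef_pos: [0.4935, -0.0821, 0.0989]
orientation: [-0.136, 0.693, 0.134, 0.695]
wrist_force: [-1.2, -0.8, 6.1]
grip_width: 0.0415
```

```bash
python3 -m pendant '[{"rot":[0,0,0],"translation":[-4,0,0],"jaw":-1},{"rot":[0,0,0],"translation":[-8,0,0],"jaw":-1},{"rot":[0,0,0],"translation":[-12,0,0],"jaw":-1},{"rot":[0,0,0],"translation":[-18,0,0],"jaw":-1},{"rot":[0,0,0],"translation":[-26,0,0],"jaw":-1},{"rot":[0,0,0],"translation":[-36,0,0],"jaw":-1},{"rot":[0,0,0],"translation":[-46,0,0],"jaw":-1},{"rot":[0,0,0],"translation":[-60,0,0],"jaw":-1}]';python3 -m pendant '[{"rot":[0,0,0],"translation":[-25,0,0],"jaw":-1},{"rot":[0,0,0],"translation":[-50,0,0],"jaw":-1},{"rot":[0,0,0],"translation":[-50,0,0],"jaw":-1}]'; python3 - <<'E'
from h import *
print(sense()["wrist_force"])
c=capture("wrist");cv2.imwrite("pics/wr3.png",c["color"][:,:,::-1])
c=capture("scene");cv2.imwrite("pics/sc3.png",c["color"][:,:,::-1])
R=down((-.382,.924))
print(goal([.38,0,.22],R),goal([.36,.24,.22],R),goal([.379,.432,.22],R))
E
```

```text
time_s: 4.7
eef_pos: [0.4896, -0.081, 0.1563]
orientation: [-0.134, 0.696, 0.136, 0.692]
wrist_force: [-0.0, -0.5, -3.8]
grip_width: 0.0413
time_s: 5.0
eef_pos: [0.4937, -0.0822, 0.2111]
orientation: [-0.136, 0.692, 0.134, 0.696]
wrist_force: [-0.1, -1.1, -4.2]
grip_width: 0.0409
[-0.08115366 -1.0612084  -4.2128834 ]
(array([-13.2, 117.2, -72.6]), array([-0.008,  0.   ,  0.   ]), np.float64(0.4)) (array([-13.3, 347.2,  -1.2]), array([-0.008,  0.   ,  0.   ]), np.float64(0.4)) (array([-13.4, 518. ,  88.4]), array([-0.008,  0.   ,  0.   ]), np.float64(0.4))
```

View pics/sc3.png

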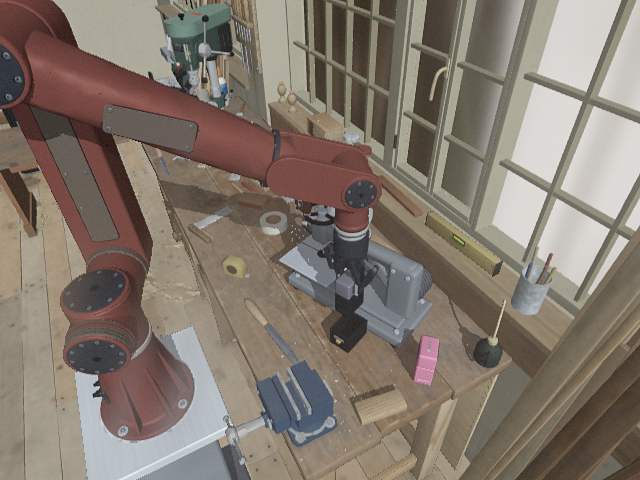

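```bash
python3 -m pendant '[{"rot":[0,0,0],"translation":[-10,15,-15],"jaw":-1},{"rot":[0,0,0],"translation":[-13,40,-38],"jaw":-1},{"rot":[0,0,0],"translation":[-13,72,-62],"jaw":-1},{"rot":[0,0,0],"translation":[-13,110,-73],"jaw":-1},{"rot":[0,0,0],"translation":[-13,150,-65],"jaw":-1},{"rot":[0,0,0],"translation":[-13,190,-52],"jaw":-1},{"rot":[0,0,0],"translation":[-13,230,-38],"jaw":-1},{"rot":[0,0,0],"translation":[-13,270,-25],"jaw":-1}]';python3 - <<'E'
from h import *
R=down((-.382,.924))
print(goal([.38,.36,.22],R),goal([.379,.432,.22],R),sense()["joint_positions"].round(2))
E
```

```text
time_s: 5.9
eef_pos: [0.365, 0.1607, 0.2175]
orientation: [-0.135, 0.695, 0.135, 0.693]
wrist_force: [0.9, 0.1, -2.9]
grip_width: 0.0412
(array([ -2.8, 179.2,  88.5]), array([-0.008, -0.004, -0.   ]), np.float64(0.5)) (array([ -2.9, 246.4, 114.6]), array([-0.008, -0.004, -0.   ]), np.float64(0.5)) [ 0.24 -0.26  2.15 -0.    1.25 -1.72]
```

```bash
python3 -m pendant '[{"rot":[0,0,0],"translation":[0,35,16],"jaw":-1},{"rot":[0,0,0],"translation":[0,72,34],"jaw":-1},{"rot":[0,0,0],"translation":[0,110,52],"jaw":-1},{"rot":[0,0,0],"translation":[0,148,70],"jaw":-1},{"rot":[0,0,0],"translation":[0,185,88],"jaw":-1},{"rot":[0,0,0],"translation":[0,220,104],"jaw":-1},{"rot":[0,0,0],"translation":[0,242,113],"jaw":-1},{"rot":[0,0,0],"translation":[0,242,113],"jaw":-1}]';python3 - <<'E'
from h import *
print(goal([.379,.432,.22]),sense()["joint_positions"].round(2))
for n in("wrist","top"):
    c=capture(n);cv2.imwrite(f"pics/{n}4.png",c["color"][:,:,::-1])
    f=wproj if n=="wrist" else proj
    print(n,f(c,[.379,.432,0]))
E
```

```text
time_s: 6.7
eef_pos: [0.3797, 0.4281, 0.2168]
orientation: [-0.136, 0.695, 0.136, 0.693]
wrist_force: [0.0, -0.3, -4.1]
grip_width: 0.041
(array([-3.2,  3.8,  0.8]), array([0., 0., 0.]), np.float64(0.0)) [ 0.72  0.14  1.77  0.    1.23 -1.24]
wrist [321.54004894 208.92193721]
top [205.05474298 304.88813126]
```

View pics/wrist4.png

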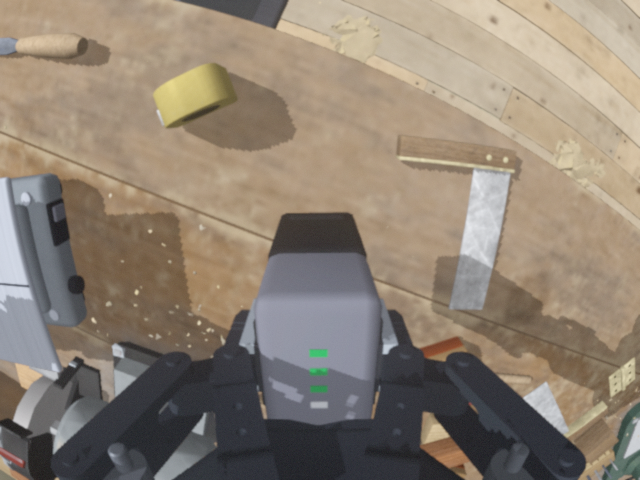

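View pics/top4.png

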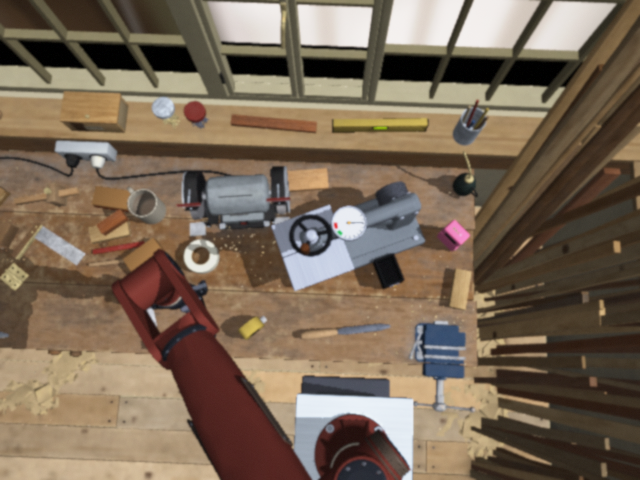

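```bash
python3 -m pendant '[{"rot":[0,0,0],"translation":[25,3,0],"jaw":-1},{"rot":[0,0,0],"translation":[55,3,0],"jaw":-1},{"rot":[0,0,0],"translation":[85,3,0],"jaw":-1},{"rot":[0,0,0],"translation":[105,3,0],"jaw":-1},{"rot":[0,0,0],"translation":[116,3,0],"jaw":-1},{"rot":[0,0,0],"translation":[122,3,0],"jaw":-1},{"rot":[0,0,0],"translation":[122,3,0],"jaw":-1},{"rot":[0,0,0],"translation":[122,3,0],"jaw":-1}]'
```

```text
time_s: 7.6
eef_pos: [0.3809, 0.4295, 0.0985]
orientation: [-0.135, 0.693, 0.135, 0.695]
wrist_force: [-0.1, 0.6, -3.5]
grip_width: 0.0412
```

```bash
python3 -m pendant '[{"rot":[0,0,0],"translation":[2,0,0],"jaw":-1},{"rot":[0,0,0],"translation":[4,0,0],"jaw":-1},{"rot":[0,0,0],"translation":[4,0,0],"jaw":-1}]'
```

```text
time_s: 7.9
eef_pos: [0.3801, 0.4292, 0.0936]
orientation: [-0.135, 0.694, 0.135, 0.694]
wrist_force: [0.3, -0.3, -3.2]
grip_width: 0.0409
```

Still about 6 mm above the bench. I'll lower in small steps and watch the force.

```bash
python3 -m pendant '[{"rot":[0,0,0],"translation":[2,0,0],"jaw":-1},{"rot":[0,0,0],"translation":[4,0,0],"jaw":-1},{"rot":[0,0,0],"translation":[5,0,0],"jaw":-1},{"rot":[0,0,0],"translation":[5,0,0],"jaw":-1}]';python3 -m pendant '[{"rot":[0,0,0],"translation":[1,0,0],"jaw":-1},{"rot":[0,0,0],"translation":[2,0,0],"jaw":-1},{"rot":[0,0,0],"translation":[2,0,0],"jaw":-1}]'
```

```text
time_s: 8.3
eef_pos: [0.3798, 0.4289, 0.0879]
orientation: [-0.135, 0.694, 0.135, 0.694]
wrist_force: [-0.3, -1.0, -4.3]
grip_width: 0.0411
time_s: 8.6
eef_pos: [0.3802, 0.4292, 0.0873]
orientation: [-0.135, 0.694, 0.135, 0.694]
wrist_force: [-2.4, -2.9, 3.9]
grip_width: 0.0413
```

```bash
python3 -m pendant '[{"rot":[0,0,0],"translation":[0,0,0],"jaw":-0.1},{"rot":[0,0,0],"translation":[0,0,0],"jaw":0.1},{"rot":[0,0,0],"translation":[0,0,0],"jaw":0.6},{"rot":[0,0,0],"translation":[0,0,0],"jaw":1},{"rot":[0,0,0],"translation":[0,0,0],"jaw":1},{"rot":[0,0,0],"translation":[0,0,0],"jaw":1}]' 40;python3 -m pendant '[{"rot":[0,0,0],"translation":[-10,0,0],"jaw":1},{"rot":[0,0,0],"translation":[-30,0,0],"jaw":1},{"rot":[0,0,0],"translation":[-60,0,0],"jaw":1},{"rot":[0,0,0],"translation":[-105,0,0],"jaw":1},{"rot":[0,0,0],"translation":[-150,0,0],"jaw":1},{"rot":[0,0,0],"translation":[-200,0,0],"jaw":1},{"rot":[0,0,0],"translation":[-250,0,0],"jaw":1},{"rot":[0,0,0],"translation":[-285,0,0],"jaw":1}]'; python3 - <<'E'
from h import *
for n in("wrist","top","scene"):
    c=capture(n);cv2.imwrite(f"pics/{n}5.png",c["color"][:,:,::-1])
print(sense()["eef_pos"],sense()["joint_positions"].round(2))
E
```

```text
time_s: 9.2
eef_pos: [0.3801, 0.4291, 0.0862]
orientation: [-0.135, 0.694, 0.135, 0.694]
wrist_force: [0.3, 0.5, -0.4]
grip_width: 0.0854
time_s: 10.0
eef_pos: [0.3805, 0.4296, 0.3769]
orientation: [-0.134, 0.692, 0.136, 0.696]
wrist_force: [-0.4, 0.7, -0.5]
grip_width: 0.0856
[0.38120284 0.43014932 0.37671901] [ 0.72  0.03  1.59  0.    1.51 -1.23]
```

View pics/wrist5.png

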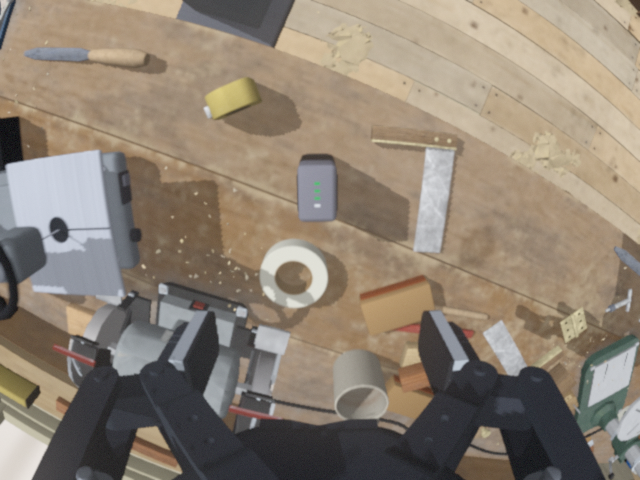

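View pics/scene5.png

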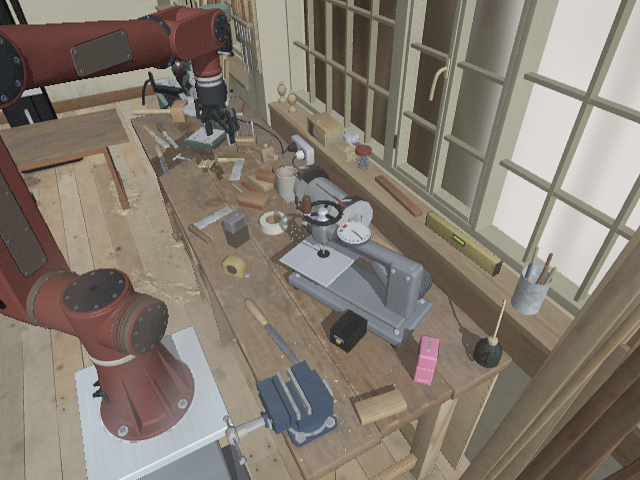

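Pack stands at scene (236,228), wrist (317,190), upright and well clear; the bystanders look unmoved. Now I refine the wheel geometry and hub height.

```bash
python3 - <<'E'
from h import *
c={n:capture(n) for n in("scene","top")}
for n in("wrist",):pass
for X in([.538,.133,.261],[.538,.133,.275],[.538,.133,.285],[.4994,.142,.311],[.4994,.142,.261]):
    print(X,proj(c["scene"],X).round(1),proj(c["top"],X).round(1))
v=c["scene"]["color"][190:250,290:375];cv2.imwrite("pics/whs.png",cv2.resize(v[:,:,::-1],None,fx=9,fy=9,interpolation=cv2.INTER_CUBIC))
v=c["top"]["color"][205:265,280:375];cv2.imwrite("pics/wht.png",cv2.resize(v[:,:,::-1],None,fx=8,fy=8,interpolation=cv2.INTER_CUBIC))
E
```

```text
[0.538, 0.133, 0.261] [321.6 209.8] [310.5 234.3]
[0.538, 0.133, 0.275] [321.5 205.4] [310.3 233.1]
[0.538, 0.133, 0.285] [321.4 202.2] [310.2 232.2]
[0.4994, 0.142, 0.311] [306.1 196.4] [305.1 245.8]
[0.4994, 0.142, 0.261] [306.8 212.4] [306.  249.9]
```

View pics/whs.png

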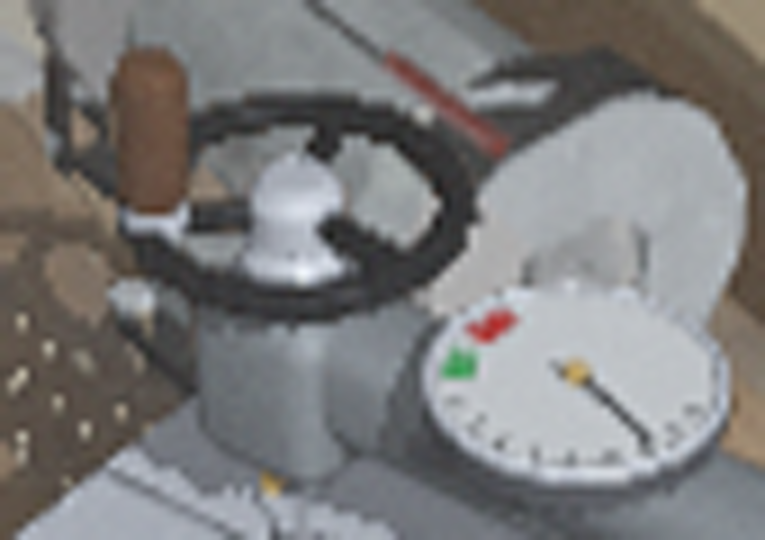

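View pics/wht.png

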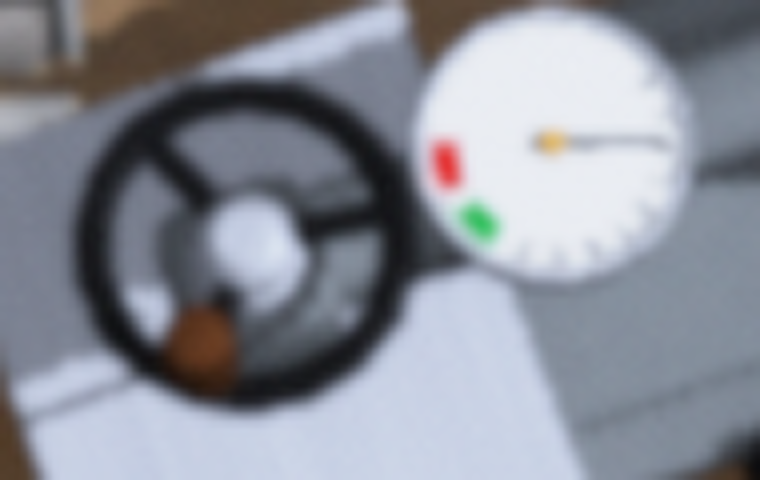

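```bash
python3 - <<'E'
from h import *
c={n:capture(n) for n in("scene","top")}
f=lambda u:np.array(u)/8+[279.5,204.5]
g=lambda u:np.array(u)/9+[289.5,189.5]
def show(n,u,v): p,e=tri(c["top"],f(u),c["scene"],g(v));print(n,p.round(4),e.round(4));return p
w=show("ring",(243,244),(301,207))
for z in(.25,.255,.26): print(z,plane(c["top"],f((243,244)),z).round(4),plane(c["scene"],g((301,207)),z).round(4))
show("hubtop",(258,240),(297,165))
show("hubbase",(250,250),(297,270))
show("handle top",(203,335),(150,62))
show("handle mid",(202,345),(151,130))
d=np.array([.5763,.0419])
# needle angles from top plane
T=lambda u:plane(c["top"],f(u),.238)[:2]
S=lambda v:plane(c["scene"],g(v),.238)[:2]
for nm,F,ce,ti,gr,re in(("top",T,(552,143),(665,143),(480,222),(447,165)),("scene",S,(577,372),(650,443),(459,363),(492,326))):
    o=F(ce);a=lambda u:-np.arctan2(*(F(u)-o)[::-1])
    n,G,Rd=a(ti),a(gr),a(re); print(nm,o,"green-needle",(G-n)%(2*np.pi),"red-green",(Rd-G)%(2*np.pi),"needle est",2.9-(G-n)%(2*np.pi),"abs",n)
E
```

```text
ring [0.5405 0.1342 0.2501] 0.0037
0.25 [0.5387 0.1348 0.25  ] [0.5425 0.1341 0.25  ]
0.255 [0.5376 0.1346 0.255 ] [0.5393 0.1281 0.255 ]
0.26 [0.5365 0.1344 0.26  ] [0.5361 0.1222 0.26  ]
hubtop [0.5372 0.1291 0.2696] 0.0028
hubbase [0.5412 0.1337 0.2279] 0.0011
handle top [0.499  0.1423 0.3106] 0.0016
handle mid [0.4999 0.144  0.2864] 0.0
top [0.57702969 0.04161191] green-needle 2.3004874487764218 red-green 0.629207737290967 needle est 0.5995125512235782 abs 1.530309221523553
scene [0.57988676 0.04152303] green-needle 2.237836485106243 red-green 0.6072958632293526 needle est 0.662163514893757 abs 1.5449129816938567
```

```bash
python3 - <<'E'
from h import *
print(goal([.4995,.143,.37],down((-.382,.924))))
E
```

```text
(array([  -0.6, -309.6,    4.5]), array([-0.008, -0.004,  0.001]), np.float64(0.5))
```

```bash
python3 -m pendant '[{"rot":[0,0,0],"translation":[0,-45,0],"jaw":1},{"rot":[0,0,0],"translation":[0,-90,1],"jaw":1},{"rot":[0,0,0],"translation":[0,-135,2],"jaw":1},{"rot":[0,0,0],"translation":[0,-180,3],"jaw":1},{"rot":[0,0,0],"translation":[0,-225,4],"jaw":1},{"rot":[0,0,0],"translation":[0,-270,4],"jaw":1},{"rot":[0,0,0],"translation":[0,-310,4],"jaw":1},{"rot":[0,0,0],"translation":[0,-310,4],"jaw":1}]';python3 -m pendant '[{"rot":[0,0,0],"translation":[0,0,0],"jaw":1},{"rot":[0,0,0],"translation":[0,0,0],"jaw":1}]'; python3 - <<'E'
from h import *
c=capture("wrist");cv2.imwrite("pics/wr6.png",c["color"][:,:,::-1])
print(goal([.4995,.143,.305]),sense()["joint_positions"].round(2))
for X in([.4995,.143,.311],[.54,.134,.27],[.54,.134,.255]):print(wproj(c,X))
E
```

```text
time_s: 11.15
eef_pos: [0.5006, 0.1389, 0.3688]
orientation: [-0.134, 0.696, 0.132, 0.693]
wrist_force: [-0.2, 0.6, -0.7]
grip_width: 0.0852
time_s: 11.35
eef_pos: [0.4992, 0.1439, 0.37]
orientation: [-0.135, 0.695, 0.136, 0.693]
wrist_force: [-0.5, 0.2, 0.1]
grip_width: 0.0851
(array([65.4, -1.3, -0.1]), array([0., 0., 0.]), np.float64(0.0)) [ 0.15 -0.08  1.72  0.    1.51 -1.81]
[314.96301439 281.03903677]
[280.11642464 300.79076046]
[282.05828896 290.66727823]
```

View pics/wr6.png

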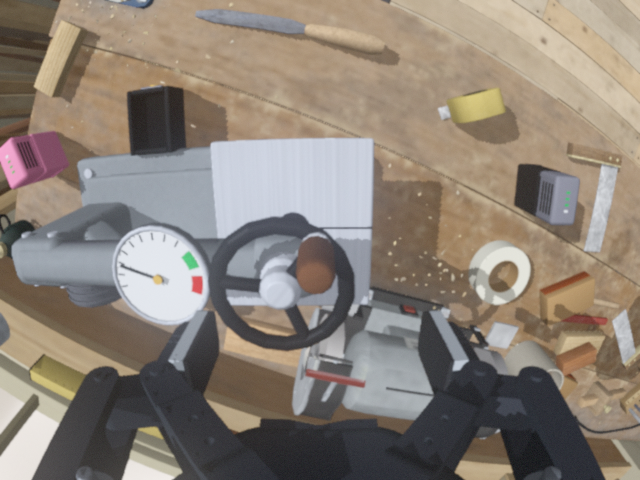

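Handle top sits at about (316,281), exactly as projected. The dial is visible, with needle tip at (122,265) and green at (190,260). Descend and grip.

```bash
python3 -m pendant '[{"rot":[0,0,0],"translation":[30,-1,0],"jaw":1},{"rot":[0,0,0],"translation":[55,-1,0],"jaw":1},{"rot":[0,0,0],"translation":[65,-1,0],"jaw":1},{"rot":[0,0,0],"translation":[65,-1,0],"jaw":1},{"rot":[0,0,0],"translation":[65,-1,0],"jaw":-1},{"rot":[0,0,0],"translation":[65,-1,0],"jaw":-1},{"rot":[0,0,0],"translation":[65,-1,0],"jaw":-1},{"rot":[0,0,0],"translation":[65,-1,0],"jaw":-1}]' 50;python3 -m pendant '[{"rot":[0,0,0],"translation":[0,0,0],"jaw":-1},{"rot":[0,0,0],"translation":[0,0,0],"jaw":-1},{"rot":[0,0,0],"translation":[0,0,0],"jaw":-1}]'; python3 - <<'E'
from h import *
s=sense();print(s["eef_pos"],s["wrist_force"])
R0=Ro.from_quat(s["orientation"])
p=s["eef_pos"];ax=np.array([.540,.134]);th0=np.arctan2(p[1]-ax[1],p[0]-ax[0]);print(np.degrees(th0),np.hypot(*(p[:2]-ax)))
for k in range(0,19):
    th=th0-np.radians(20*k);q=np.array([ax[0]+.042*np.cos(th),ax[1]+.042*np.sin(th),p[2]]);print(20*k,R0.inv().apply(q-p)[1:].round(3)*1000)
E
```

```text
time_s: 12.2
eef_pos: [0.5008, 0.1423, 0.3074]
orientation: [-0.135, 0.693, 0.135, 0.695]
wrist_force: [-0.5, -0.0, -0.3]
grip_width: 0.0284
time_s: 12.5
eef_pos: [0.5006, 0.1428, 0.3075]
orientation: [-0.135, 0.694, 0.135, 0.695]
wrist_force: [-1.8, 2.8, 5.6]
grip_width: 0.0205
[0.5005546  0.14278529 0.30748689] [-1.75024937  2.77602607  5.56185119]
167.4440089685863 0.04041189192515382
0 [ 1. -1.]
20 [11.  9.]
40 [18. 22.]
60 [19. 37.]
80 [15. 51.]
100 [ 7. 63.]
120 [-5. 71.]
140 [-19.  75.]
160 [-34.  74.]
180 [-47.  68.]
200 [-57.  58.]
220 [-63.  44.]
240 [-65.  30.]
260 [-61.  16.]
280 [-53.   4.]
300 [-41.  -5.]
320 [-27.  -9.]
340 [-12.  -7.]
360 [ 1. -1.]
```

```bash
python3 -m pendant '[{"rot":[0,0,0],"translation":[0,5,4],"jaw":-1},{"rot":[0,0,0],"translation":[0,11,10],"jaw":-1},{"rot":[0,0,0],"translation":[0,15,16],"jaw":-1},{"rot":[0,0,0],"translation":[0,18,23],"jaw":-1},{"rot":[0,0,0],"translation":[0,19,30],"jaw":-1},{"rot":[0,0,0],"translation":[0,19,37],"jaw":-1},{"rot":[0,0,0],"translation":[0,19,37],"jaw":-1},{"rot":[0,0,0],"translation":[0,19,37],"jaw":-1}]'; python3 - <<'E'
from h import *
c=capture("wrist");cv2.imwrite("pics/wr7.png",c["color"][:,:,::-1])
for n in("top",):
    c=capture(n);cv2.imwrite(f"pics/{n}7.png",cv2.resize(c["color"][180:290,260:440,::-1],None,fx=4,fy=4))
E
```

```text
time_s: 13.3
eef_pos: [0.5283, 0.1723, 0.3075]
orientation: [-0.136, 0.694, 0.134, 0.695]
wrist_force: [-1.6, -2.9, 5.2]
grip_width: 0.0203
```

View pics/wr7.png

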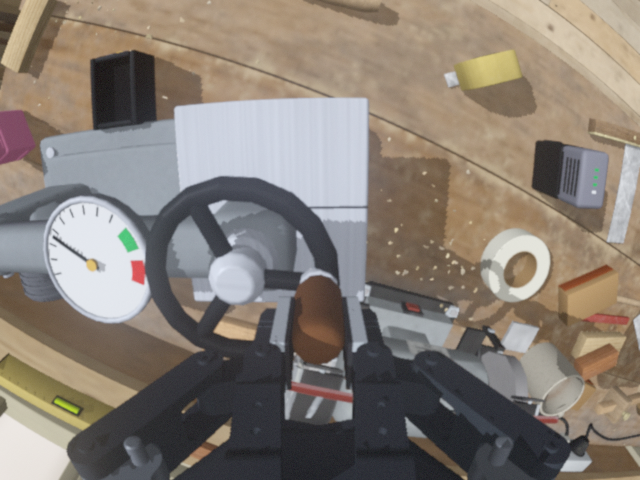

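View pics/top7.png

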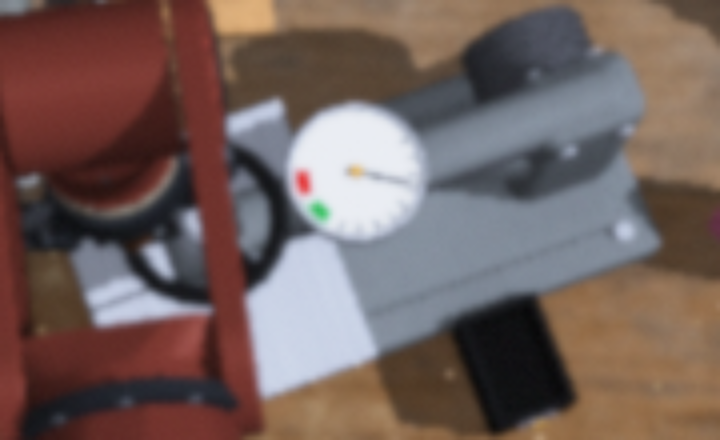

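Needle moved clockwise by about 15° for 60° of wheel, as it should. Continuing round.

```bash
cat > circ.py <<'E'
from h import *
import sys
s=sense();R0=Ro.from_quat(s["orientation"]);p=s["eef_pos"];ax=np.array([.540,.134]);d=p[:2]-ax
print("turned(mod360)",round((167.4-np.degrees(np.arctan2(d[1],d[0])))%360,1),"r",np.hypot(*d).round(4),"z",p[2],"F",s["wrist_force"].round(1),"j6",s["joint_positions"][5].round(2))
for f in map(float,sys.argv[1:]):
    th=np.radians(167.4-f);q=np.array([ax[0]+.042*np.cos(th),ax[1]+.042*np.sin(th),.3075]);print(f,(R0.inv().apply(q-p)*1000).round(0))
E
python3 circ.py 80 100 120 140 160 180 200 220
```

```text
turned(mod360) 60.4 r 0.04 z 0.30749195257020184 F [-0.6 -3.4  4.6] j6 -1.76
80.0 [ 0. -2. 14.]
100.0 [  0. -10.  26.]
120.0 [  0. -22.  34.]
140.0 [  0. -36.  38.]
160.0 [  0. -50.  37.]
180.0 [  0. -64.  31.]
200.0 [  0. -74.  21.]
220.0 [  0. -80.   8.]
```

```bash
python3 -m pendant '[{"rot":[0,0,0],"translation":[0,-2,14],"jaw":-1},{"rot":[0,0,0],"translation":[0,-10,26],"jaw":-1},{"rot":[0,0,0],"translation":[0,-22,34],"jaw":-1},{"rot":[0,0,0],"translation":[0,-36,38],"jaw":-1},{"rot":[0,0,0],"translation":[0,-50,37],"jaw":-1},{"rot":[0,0,0],"translation":[0,-64,31],"jaw":-1},{"rot":[0,0,0],"translation":[0,-74,21],"jaw":-1},{"rot":[0,0,0],"translation":[0,-80,8],"jaw":-1}]'; python3 circ.py 240 260 280 300 320 340 360 380
```

```text
time_s: 14.2
eef_pos: [0.5702, 0.1025, 0.3077]
orientation: [-0.136, 0.689, 0.134, 0.7]
wrist_force: [11.9, 1.0, -1.1]
grip_width: 0.0204
turned(mod360) 213.7 r 0.0436 z 0.30766418110279503 F [11.9  1.  -1.1] j6 -1.9
240.0 [ -0.  -1. -20.]
260.0 [ -0.   2. -34.]
280.0 [ -1.  11. -46.]
300.0 [ -1.  23. -54.]
320.0 [ -1.  37. -58.]
340.0 [ -1.  51. -57.]
360.0 [ -1.  64. -51.]
380.0 [ -1.  75. -40.]
```

```bash
python3 -m pendant '[{"rot":[0,0,0],"translation":[0,-1,-20],"jaw":-1},{"rot":[0,0,0],"translation":[0,2,-34],"jaw":-1},{"rot":[0,0,0],"translation":[0,11,-46],"jaw":-1},{"rot":[0,0,0],"translation":[0,23,-54],"jaw":-1},{"rot":[0,0,0],"translation":[0,37,-58],"jaw":-1},{"rot":[0,0,0],"translation":[0,51,-57],"jaw":-1},{"rot":[0,0,0],"translation":[0,64,-51],"jaw":-1},{"rot":[0,0,0],"translation":[0,64,-51],"jaw":-1}]'; cat > dial.py <<'E'
from h import *
import sys
c=capture("top");im=c["color"];v=im[200:250,322:374]
cv2.imwrite(f"pics/dt{sys.argv[1]}.png",cv2.resize(v[:,:,::-1],None,fx=10,fy=10,interpolation=cv2.INTER_CUBIC))
w=capture("wrist");cv2.imwrite(f"pics/dw{sys.argv[1]}.png",w["color"][:,:,::-1])
s=capture("scene");cv2.imwrite(f"pics/ds{sys.argv[1]}.png",cv2.resize(s["color"][190:250,290:375,::-1],None,fx=9,fy=9,interpolation=cv2.INTER_CUBIC))
E
python3 dial.py 1; python3 circ.py 380 400 420 440 460 480 500 510
```

```text
time_s: 15.0
eef_pos: [0.4992, 0.1412, 0.3076]
orientation: [-0.138, 0.689, 0.132, 0.699]
wrist_force: [13.4, -4.8, -2.5]
grip_width: 0.0201
turned(mod360) 357.3 r 0.0414 z 0.307572224289836 F [14.  -3.7 -2.1] j6 -1.81
380.0 [ 0. 12. 11.]
400.0 [ 0. 19. 24.]
420.0 [ 0. 20. 39.]
440.0 [ 1. 16. 53.]
460.0 [ 1.  8. 65.]
480.0 [ 1. -4. 73.]
500.0 [  1. -18.  77.]
510.0 [  1. -25.  77.]
```

View pics/dt1.png

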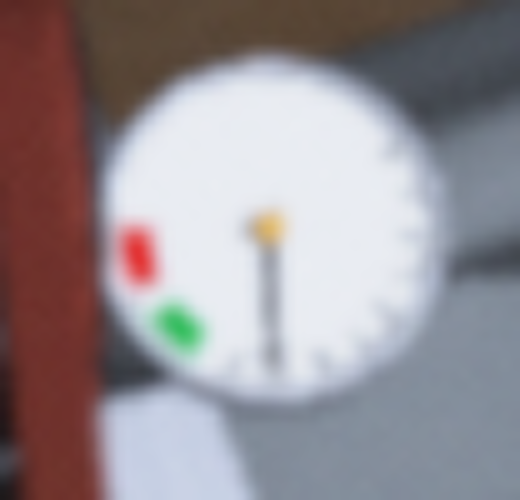

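View pics/dw1.png

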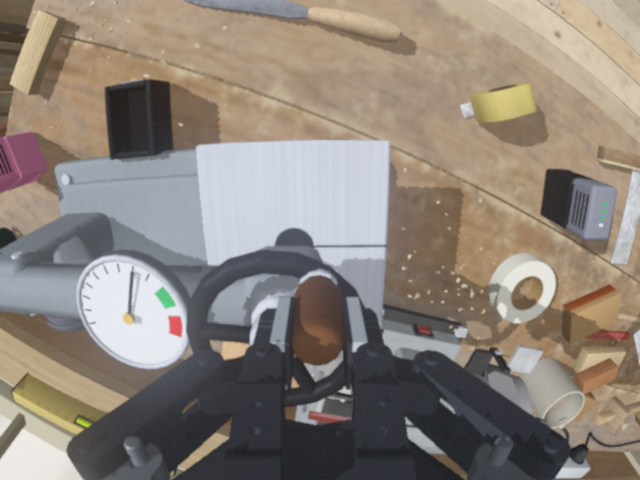

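Needle is 45° short of green's centre in the top view, so it reads about 2.1 rad and the target is about 530° total. Continuing to 510°, then looking.

```bash
python3 -m pendant '[{"rot":[0,0,0],"translation":[0,12,11],"jaw":-1},{"rot":[0,0,0],"translation":[0,19,24],"jaw":-1},{"rot":[0,0,0],"translation":[0,20,39],"jaw":-1},{"rot":[0,0,0],"translation":[0,16,53],"jaw":-1},{"rot":[0,0,0],"translation":[0,8,65],"jaw":-1},{"rot":[0,0,0],"translation":[0,-4,73],"jaw":-1},{"rot":[0,0,0],"translation":[0,-18,77],"jaw":-1},{"rot":[0,0,0],"translation":[0,-25,77],"jaw":-1}]'; python3 dial.py 2; python3 circ.py 515 525 535
```

```text
time_s: 15.95
eef_pos: [0.5765, 0.1533, 0.3077]
orientation: [-0.131, 0.691, 0.139, 0.697]
wrist_force: [3.5, 15.1, 1.9]
grip_width: 0.0204
turned(mod360) 141.2 r 0.0414 z 0.3076510046899618 F [ 5.5 10.7  2.2] j6 -1.82
515.0 [  0. -10.   0.]
525.0 [  0. -17.  -2.]
535.0 [ -0. -24.  -5.]
```

View pics/dt2.png

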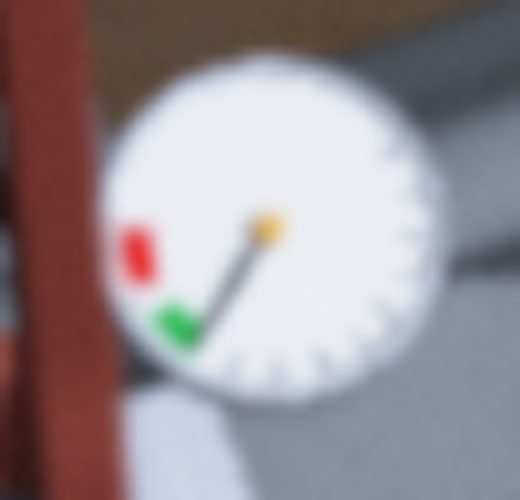

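View pics/dw2.png

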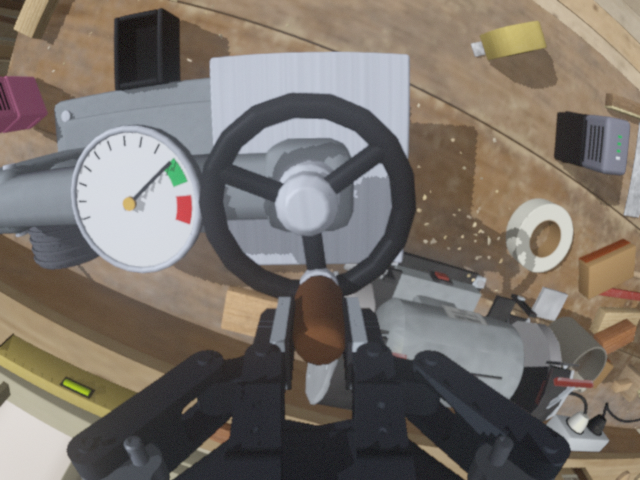

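The needle stands at the first edge of green (about 2.7). About 40° more brings it to mid-green, with red still far off.

```bash
python3 circ.py 545; python3 -m pendant '[{"rot":[0,0,0],"translation":[0,-10,0],"jaw":-1},{"rot":[0,0,0],"translation":[0,-17,-2],"jaw":-1},{"rot":[0,0,0],"translation":[0,-24,-5],"jaw":-1},{"rot":[0,0,0],"translation":[0,-30,-9],"jaw":-1},{"rot":[0,0,0],"translation":[0,-30,-9],"jaw":-1},{"rot":[0,0,0],"translation":[0,-30,-9],"jaw":-1}]'; python3 dial.py 3; python3 circ.py 545
```

```text
turned(mod360) 141.2 r 0.0414 z 0.3076510046899618 F [ 5.5 10.7  2.2] j6 -1.82
545.0 [ -0. -30.  -9.]
time_s: 16.7
eef_pos: [0.5807, 0.1192, 0.3076]
orientation: [-0.134, 0.69, 0.136, 0.698]
wrist_force: [7.9, 5.4, 1.6]
grip_width: 0.0203
turned(mod360) 187.3 r 0.0433 z 0.30764143040556824 F [7.2 5.7 1.3] j6 -1.87
545.0 [0. 2. 0.]
```

View pics/dt3.png

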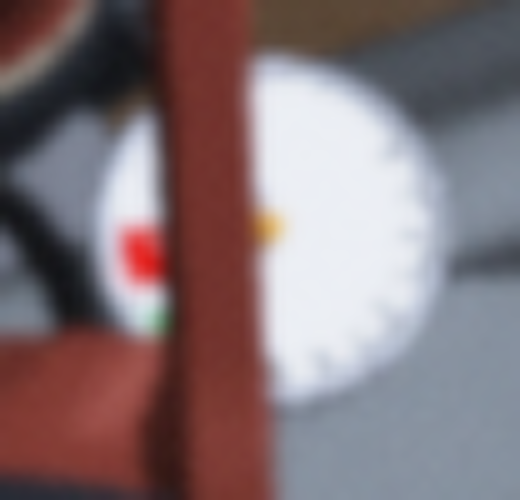

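View pics/dw3.png

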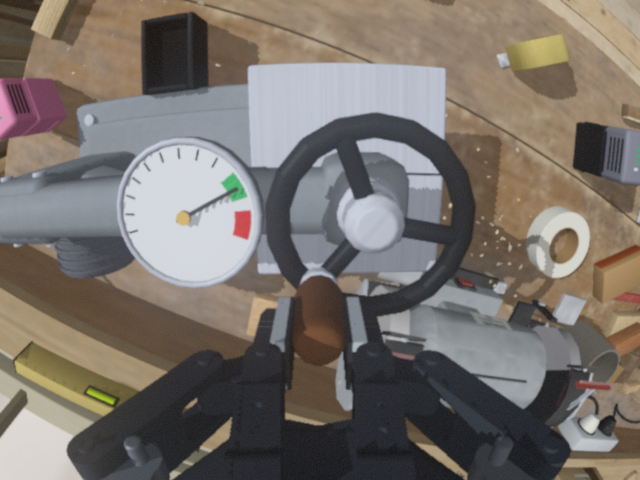

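Needle at (238,188) lies in mid-green (wrist view). Release and retract straight up.

```bash
python3 -m pendant '[{"rot":[0,0,0],"translation":[0,0,0],"jaw":-0.3},{"rot":[0,0,0],"translation":[0,0,0],"jaw":0},{"rot":[0,0,0],"translation":[0,0,0],"jaw":0.3},{"rot":[0,0,0],"translation":[0,0,0],"jaw":0.3},{"rot":[0,0,0],"translation":[-20,0,0],"jaw":0.3},{"rot":[0,0,0],"translation":[-50,0,0],"jaw":0.3},{"rot":[0,0,0],"translation":[-80,0,0],"jaw":0.3},{"rot":[0,0,0],"translation":[-90,0,0],"jaw":0.3}]';python3 -m pendant '[{"rot":[0,0,0],"translation":[0,45,-30],"jaw":0.3},{"rot":[0,0,0],"translation":[0,90,-60],"jaw":0.3},{"rot":[0,0,0],"translation":[0,135,-90],"jaw":0.3},{"rot":[0,0,0],"translation":[0,180,-110],"jaw":0.3},{"rot":[0,0,0],"translation":[0,200,-120],"jaw":0.3},{"rot":[0,0,0],"translation":[0,200,-120],"jaw":0.3}]'; python3 dial.py 4; python3 - <<'E'
from h import *
c=capture("scene");cv2.imwrite("pics/sc9.png",c["color"][:,:,::-1])
c=capture("top");cv2.imwrite("pics/tp9.png",c["color"][:,:,::-1])
E
```

```text
time_s: 17.65
eef_pos: [0.5785, 0.1172, 0.4004]
orientation: [-0.135, 0.692, 0.135, 0.696]
wrist_force: [-1.1, 0.9, 0.5]
grip_width: 0.0555
time_s: 18.25
eef_pos: [0.3879, 0.2596, 0.3955]
orientation: [-0.136, 0.694, 0.137, 0.693]
wrist_force: [0.0, 1.0, 0.6]
grip_width: 0.0555
```

View pics/dt4.png

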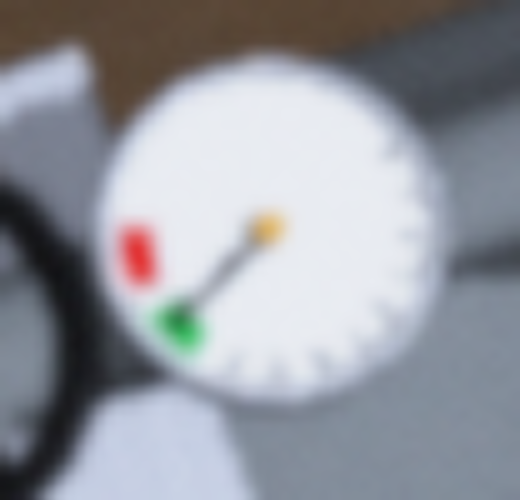

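View pics/ds4.png

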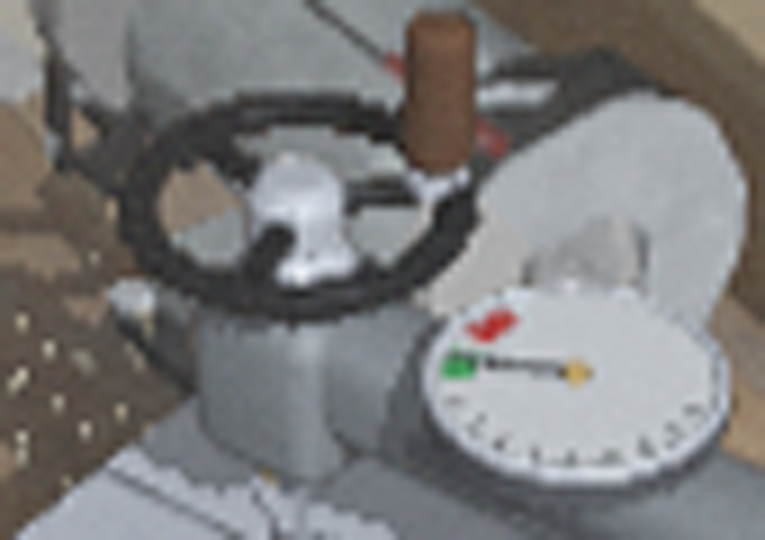

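View pics/sc9.png

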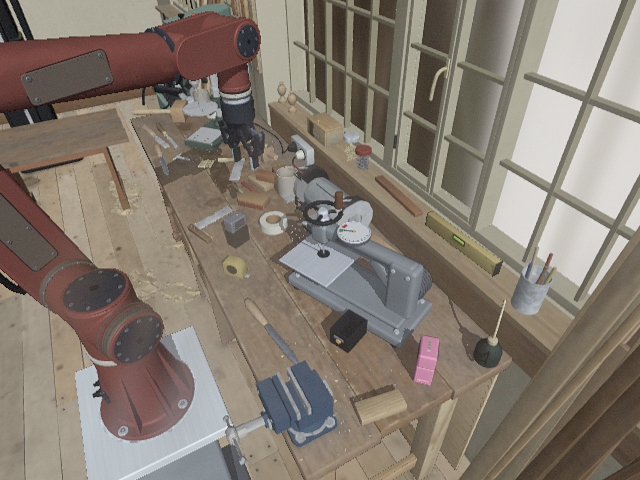

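In both views the needle lies in the middle of the green: tip (178,320) in the dial crop, green centre (180,328). The pack stands upright at scene (236,228) and the bystanders are unmoved. Handing in.

```bash
python3 -c "
from cell import close_job
print(close_job())"
```

```text
the job is handed in; nothing more can be done
None
```

The job is handed in at about 18 s of the 72 s allowed; the hand-in reports no verdict.

- **Battery pack:** I pulled it straight up out of the bay and set it upright on the bare bench at about (0.38, 0.43). In the last pictures it stands upright and well clear of the saw. It did not drop, and the arm felt it touch the bench before I opened the gripper.
- **Tension:** I wound the crank about 1.5 turns clockwise and let go. In the top and scene views afterwards, the needle rests mid-green, which I read as about 2.9 rad. It never came near the red.
- **Bystanders:** by eye they are where they started in the scene view; I did not measure their positions.

**Mismatches:**
- The handle closed to about 20 mm in the jaws rather than the stated 23 mm; I gripped it near its top.
- The wrist force while winding reached about 15 N, above the stated 11 N, but far below the limit.
- My two camera estimates of the needle's starting angle differed by about 0.06 rad, so I set the final position from the pictures of the dial itself.

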